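# Unlock a tool holder, draw it from the rack and hold it level

## Robot

A 7-joint arm with a two-finger parallel gripper is mounted at the origin on the work surface. World frame = base frame: x ahead of the robot, y to its left, z up, the work surface at z = 0. Lengths are in mm, angles in rad, forces in N, time in s.
With the tool pointing down it reaches from about 400 to 900 mm from the base axis. Payload 5.5 kg.
Tool frame: the origin (TCP) lies on the centre line of the jaws, within the pads' length; the fingertips stand 11 mm ahead of it and the grasp point (between the pads) lies 8 mm behind it; y points along the fingers, z is the direction in which the jaws open and shut, and the axes are right-handed (so a half turn about y gives the same grasp; the last joint's range is limited). The gripper opens to 92 mm and grips with 3 to 60 N. Pads are 19 mm wide; open, the fingers measure 130 mm over their backs; the gripper's body (75 mm by 190 mm) begins 47 mm behind the grasp point.
Start: joints at [1.366, 0.501, -0.427, 1.55, 0.221, 1.138, -0.21], TCP at [293.131, -580.15, 237.729] pointing down, gripper open.
Joint ranges: [-2.88, 2.88], [-0.31, 2.03], [-1.54, 1.56], [0.2, 2.42], [-1.41, 4.55], [0.19, 2.02], [-2.57, 2.57]. Speed limits (rad/s): [2.57, 2.57, 3.14, 3.14, 3.14, 3.14, 3.14].

## Interface

Orientations are given as a unit quaternion [x, y, z, w].
In Python, from bench import bot gives the robot as it stands. The module is installed in compiled form; this text tells all that it offers.
- The arm moves only by the shell command python3 -m pendant 'ROWS' [OPENING] [FORCE]. ROWS is JSON, a list of rows, each an object with "slide": the shift along the tool's x, y, z in m, a list of three; "delta_rot": the turn, a rotation vector about the tool's x, y, z in degrees, a list of three. In form: [{"slide": [dx, dy, dz], "delta_rot": [wx, wy, wz]}, ...]. A call has 1 to 10 rows; each row is the pose to reach, as a shift and turn from the pose measured when the call began, along the tool's axes at that moment; what a row does not reach only later rows make up. A row lasts 1/12 s, in which the tool goes at most 41.7 mm and 7.16 degrees, less where a joint would pass 70% of its speed; a pose out of reach is approached as far as the arm can. A call with a gripper value outside its range is refused whole. OPENING is the opening, from 0 (shut) to 1 (fully open), set as the call begins (- or left out, the last holds). The fingers move at their own pace and stop on an object; FORCE is the grip in N (left out, the last holds). Time passes only in rows, so rows that repeat a pose let the fingers close. It gives the time, the measured TCP pose, the force and the opening at its end, in the units of the state.
- bot.observe(): the state, without advancing time (a new reading comes with each control period).
- bot.capture(name): name is "scene" or "top"; returns the picture (400x640x3 uint8, red, green, blue); there is no depth.
- bot.get_calibration(name): a dict with "mtx" (3x3 intrinsics, pixels), "rvec" (rotation vector, rad) and "tvec" (3), from world to camera coordinates, as OpenCV has them. Camera axes: x right, y down, z forward; pixel columns grow to the right and rows downward; lengths in mm; the calibration is good to about 2 mm. A picture is of the moment at which its call begins. get_calibration takes no time and is no camera call.
- bot.sign_off(): hands the job in, once; it reports no verdict.
The state is a dict: "clock": time; "joints": joint angles; "dq": joint speeds; "tau": joint torques, N m; "eef_pos": TCP position; "eef_rot": TCP orientation; "contact_force": force on the tool from outside, world axes, zero at the start; "torque": the same for the moment, N m; "gripper_width": finger opening in mm.
Only numpy, scipy, OpenCV 4.12 (cv2) and the standard library are available. Lean on these libraries where they do the work, as an engineer would, in place of code of your own. Each camera call takes 0.05 s, during which the arm holds its last target.

## Task

Slide the rack's lock grip all the way to its end stop (to the robot's left), then draw the square-headed tool holder out of its leaning socket, turn it until its shank is level and finish while holding it still like that, its head at least 25 cm above the deck, so that the shank can be checked. The program ends with the holder still in the gripper, carried by nothing else. Leave the round-headed holder in its socket, and leave the loose sleeve and the hub alone.

Things in the scene. Friction and masses are not known exactly. Their poses are not given: they have to be found in the camera images.
- rack: Fixed grey tool rack 135 mm deep (x), 314 wide (y), 120 high. Origin on the deck under the centre of its 45 degree face; x to the back, z up. The face's outward normal is half up, half -x; its centre is 85 mm above the deck. Two sockets, 22 mm wide, 40 deep, square to the face, mouths at rack (0, -65, 85) and (0, 65, 85) mm; either may hold either holder.
- lock (a joint): Travel (m) of the steel lock bar along the rack's +y: starts at 0 to 0.01 (locked), 0.05 is the end stop (free). Stays where left, friction 2.5 N. The bar covers rack x 17 to 77 mm, its top 127 mm above the deck. Two 26 mm wide tabs reach down the face 1.5 mm above the holders' flanges, on their upper side, and stop them from being drawn; at the end stop both are clear.
- lock_top (a point): Centre of the top of the lock's black grip, 172 mm above the deck. The grip is an upright block, 24 mm (rack x) by 22 mm (rack y) by 45 mm high, standing on the middle of the bar; slide it along the rack's +y.
- block_holder: The holder to draw: steel, 0.5 to 0.7 kg. Origin on its axis, at the flange's underside, which rests on the rack's face. z: along the axis to the head (in the rack, 45 degrees towards rack -x); y: rack y. Shank 20 mm wide, z -42 to 0; flange 56 wide, z 0 to 10; square head z 10 to 60, x -24 to 16, flat sides y -18 and 18; 12 mm tool bit juts to x -46 at z 50. Level: z horizontal.
- block_head (a point): Point inside the square head, on its axis, 37 mm from the holder's origin along its z: the place to grip, across the flat sides (36 mm apart along y), and the point whose height counts at the end. Any heading and roll of the level shank will do.
- round_holder: The other holder, to be left in its socket: same shank and flange, but a stepped round head 33 mm, then 27 mm in diameter, ending at z = 48 mm. Origin and axes as for the block holder.
- sleeve: Bystander: bright steel tube standing on end, 36 mm outside, 60 mm high; origin at the centre of its underside.
- hub: Bystander: dark flat round hub, 76 mm in diameter, 26 mm high; origin at the centre of its underside.
Not all that is in view belongs to the job. What is shaped like the block_holder but brown or yellow is not meant. Leave any green look-alike of the round_holder alone.

How it is judged:
By the outcome, as a careful person would: the job done as asked, in the order asked, and still so for the second after the job is handed in, while the arm keeps its last pose, push and grip.
It also fails if it takes over 45 s, if anything falls off the work surface, if the arm or the gripper's body presses on something with over 40 N, if the wrist force passes 120 N, or if a joint passes its speed limit or range.

## Working session

There is one attempt and no reset: what is moved stays moved. The work goes in short steps, Python scripts to look and compute and a shell command to move; the robot and the scene stay as the last step left them, time stands still between calls to the robot, and variables do not carry over. Pictures are saved under pics/ and viewed, and the job is handed in when it is done.

```bash
mkdir -p pics; python3 - <<'E'
from bench import bot
import cv2
for n in ("scene","top"):
    im=bot.capture(n); cv2.imwrite(f"pics/{n}0.png",im[:,:,::-1])
    c=bot.get_calibration(n); print(n,c)
s=bot.observe(); print(s)
E
```

```text
scene {'mtx': array([[517.64972058,   0.        , 302.87497363],
       [  0.        , 517.64972058, 197.7589982 ],
       [  0.        ,   0.        ,   1.        ]]), 'rvec': array([ 1.8208603 ,  1.92316224, -0.58898723]), 'tvec': array([  12.00747823, -347.05612561, 1899.53434717])}
top {'mtx': array([[399.81812554,   0.        , 321.94604055],
       [  0.        , 399.81812554, 195.65265262],
       [  0.        ,   0.        ,   1.        ]]), 'rvec': array([ 2.11313071, -2.15286131,  0.16751302]), 'tvec': array([ 25.53597479, 512.11351399, 974.10092121])}
{'clock': 0.1, 'joints': array([ 1.36623285,  0.50176866, -0.42680088,  1.55132211,  0.22078423,
        1.13828515, -0.21030064]), 'dq': array([ 6.54866122e-04, -6.61119124e-04, -1.07711734e-03, -3.87812432e-03,
        1.18083234e-04, -6.02264675e-05, -8.21897941e-04]), 'tau': array([-1.13435116e-02, -5.67866206e+01, -5.83896831e+00, -2.79910094e+01,
       -6.91681355e-02,  2.41253839e-02,  5.81899167e-05]), 'eef_pos': array([ 292.77596614, -579.65923812,  236.78203113]), 'eef_rot': array([-0.16400019,  0.68845528, -0.68724953,  0.16377224]), 'contact_force': array([ 0.42897127, -0.08903121,  0.50123988]), 'torque': array([ 0.02867816, -0.02607272,  0.00420728]), 'gripper_width': 91.84449666485533}
```

View pics/scene0.png

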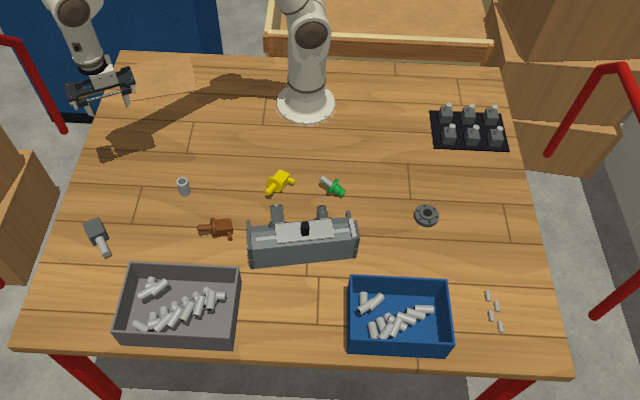

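View pics/top0.png

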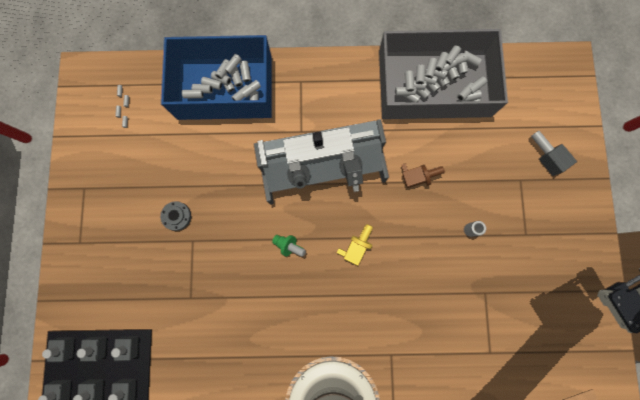

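The top view shows the rack at about (322,160), with its face towards the robot, the black grip at (318,139), and holders at about (299,175) and (352,175). The brown (418,176), yellow (356,246), green (287,245) and loose grey (552,153) items lie on the deck. I'll enlarge the rack next.

```bash
python3 - <<'E'
import cv2
a=cv2.imread("pics/top0.png")[115:215,245:400]; cv2.imwrite("pics/ct.png",cv2.resize(a,None,fx=5,fy=5,interpolation=cv2.INTER_CUBIC))
a=cv2.imread("pics/scene0.png")[195:275,235:370]; cv2.imwrite("pics/cs.png",cv2.resize(a,None,fx=5.5,fy=5.5,interpolation=cv2.INTER_CUBIC))
E
```

```text
(no output)
```

View pics/ct.png

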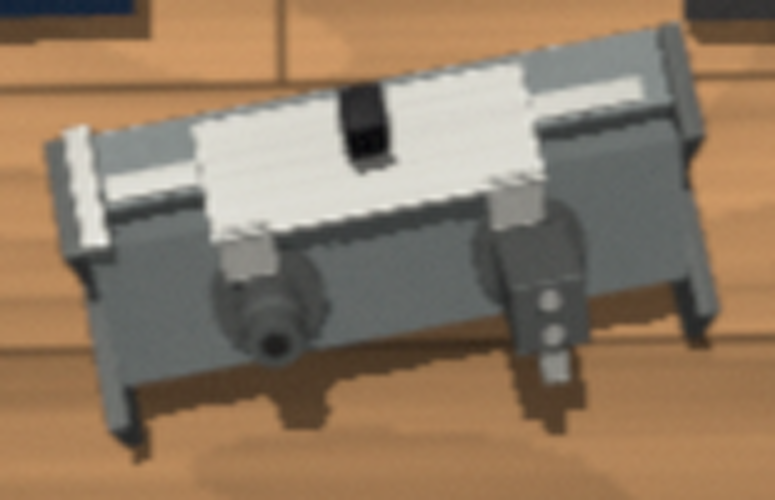

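View pics/cs.png

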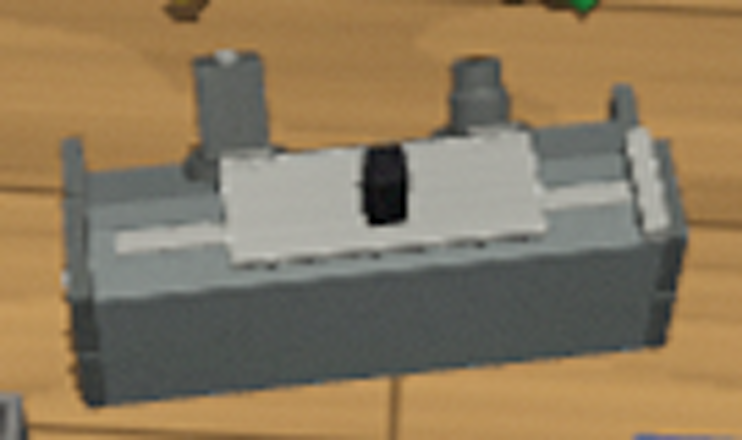

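In the rack, the holder at top (352,175) has a square block head with two screws and a bit. The one at (299,175) has a stepped round head. The square one in the rack is the target, since brown (418,176), yellow (356,246) and loose grey (552,153) are not in a socket. Next I'll measure rack pose and grip.

```bash
cat > h.py <<'E'
import numpy as np, cv2
from bench import bot
from scipy.spatial.transform import Rotation as R
def cam(n):
    c=bot.get_calibration(n); return c["mtx"],cv2.Rodrigues(c["rvec"])[0],np.array(c["tvec"]).ravel()
def ray(n,p):
    K,Rm,t=cam(n); d=Rm.T@np.linalg.inv(K)@np.array([p[0],p[1],1.]); return -Rm.T@t,d
def onz(n,p,z):
    o,d=ray(n,p); return o+d*(z-o[2])/d[2]
def proj(n,P):
    c=bot.get_calibration(n); return cv2.projectPoints(np.array(P,float).reshape(-1,3),c["rvec"],c["tvec"],c["mtx"],None)[0].reshape(-1,2)
def tri(a,b):
    o1,d1=ray("top",a);o2,d2=ray("scene",b)
    A=np.c_[d1,-d2]; s=np.linalg.lstsq(A,o2-o1,rcond=None)[0]
    return (o1+s[0]*d1+o2+s[1]*d2)/2, np.linalg.norm(o1+s[0]*d1-o2-s[1]*d2)
E
python3 - <<'E'
from h import *
ims={n:cv2.imread(f"pics/{n}0.png") for n in("top","scene")}
roi={"top":(245,115,155,100),"scene":(235,195,135,80)}
for n in ims:
    x,y,w,h=roi[n]; a=ims[n][y:y+h,x:x+w].astype(int)
    m=((a.min(2)>165)&(a.max(2)-a.min(2)<25)).astype(np.uint8)
    c=max(cv2.findContours(cv2.morphologyEx(m,cv2.MORPH_OPEN,np.ones((9,9))),0,2)[0],key=cv2.contourArea)
    r=cv2.minAreaRect(c); b=cv2.boxPoints(r)+[x,y]
    W=[onz(n,p,127) for p in b]; print(n,"plate",b.round(1).tolist()); print(np.round(W,1), np.round(np.mean(W,0),1))
    k=(a.max(2)<45).astype(np.uint8)
    c=max(cv2.findContours(k,0,2)[0],key=cv2.contourArea); r=cv2.minAreaRect(c); print("black",cv2.boundingRect(c),(cv2.boxPoints(r)+[x,y]).round(1).tolist())
# rack corners by eye, top crop
def T(u,v): return (245+u/5-.4,115+v/5-.4)
def S(u,v): return (235+u/5.5-.4,195+v/5.5-.4)
for nm,p,z in (("BL",T(45,145),120),("BR",T(680,25),120)): print(nm,onz("top",p,z))
for nm,p,z in (("BR",S(88,300),120),("BL",S(686,237),120),("BRdeck",S(92,406),0),("BLdeck",S(665,345),0)): print("s",nm,onz("scene",p,z))
# grip top quad
print("grip top T", [onz("top",T(*q),172).round(1) for q in((340,88),(380,84),(387,122),(345,128))])
print("grip top S", [onz("scene",S(*q),172).round(1) for q in((365,148),(407,146),(408,170),(364,172))])
E
```

```text
top plate [[283.0, 137.4], [313.9, 135.0], [315.7, 158.4], [284.8, 160.8]]
[[641.1 106.  127. ]
 [645.5  32.1 127. ]
 [587.9  28.6 127. ]
 [583.6 101.9 127. ]] [614.5  67.1 127. ]
black (69, 25, 8, 7) [[313.9, 140.8], [320.8, 139.1], [322.1, 144.5], [315.3, 146.2]]Traceback (most recent call last):
  File "<stdin>", line 7, in <module>
ValueError: max() iterable argument is empty
```

```bash
python3 - <<'E'
from h import *
def T(u,v): return (245+u/5-.4,115+v/5-.4)
def S(u,v): return (235+u/5.5-.4,195+v/5.5-.4)
def pr(n,l,z,qs,f): 
    W=np.array([onz(n,f(*q),z) for q in qs]); print(l,W[:,:2].round(1).tolist(),"mean",W.mean(0).round(1))
pr("top","plateT",127,((192,127),(525,67),(545,180),(212,242)),T)
pr("scene","plateS",127,((545,232),(230,263),(220,157),(523,133)),S)
pr("top","rackback T",120,((45,145),(680,25)),T)
pr("scene","rackback S",120,((686,237),(88,300)),S)
pr("scene","rackdeck S",0,((665,345),(92,406)),S)
pr("top","rackfront T",0,((125,445),(705,347)),T)
pr("top","grip T",172,((340,88),(380,84),(387,122),(345,128)),T)
pr("scene","grip S",172,((365,148),(407,146),(408,170),(364,172)),S)
E
python3 - <<'E'
import cv2
a=cv2.imread("pics/top0.png")[125:200,285:365]; cv2.imwrite("pics/ct2.png",cv2.resize(a,None,fx=8,fy=8,interpolation=cv2.INTER_CUBIC))
E
```

```text
plateT [[634.6, 105.9], [661.2, -53.5], [605.2, -61.4], [578.1, 96.6]] mean [619.8  21.9 127. ]
plateS [[638.4, 102.7], [665.5, -53.5], [603.8, -63.5], [580.1, 90.5]] mean [621.9  19.  127. ]
rackback T [[629.3, 177.2], [683.1, -129.5]] mean [656.2  23.9 120. ]
rackback S [[632.9, 174.2], [686.6, -122.5]] mean [659.8  25.8 120. ]
rackdeck S [[629.5, 175.6], [683.9, -128.7]] mean [656.7  23.5   0. ]
rackfront T [[500.8, 154.9], [547.5, -153.5]] mean [524.2   0.7   0. ]
grip T [[637.6, 33.9], [639.1, 15.7], [621.1, 12.9], [618.7, 31.9]] mean [629.1  23.6 172. ]
grip S [[622.5, 10.8], [620.1, 31.4], [633.9, 32.5], [636.4, 11.1]] mean [628.2  21.5 172. ]
```

View pics/ct2.png

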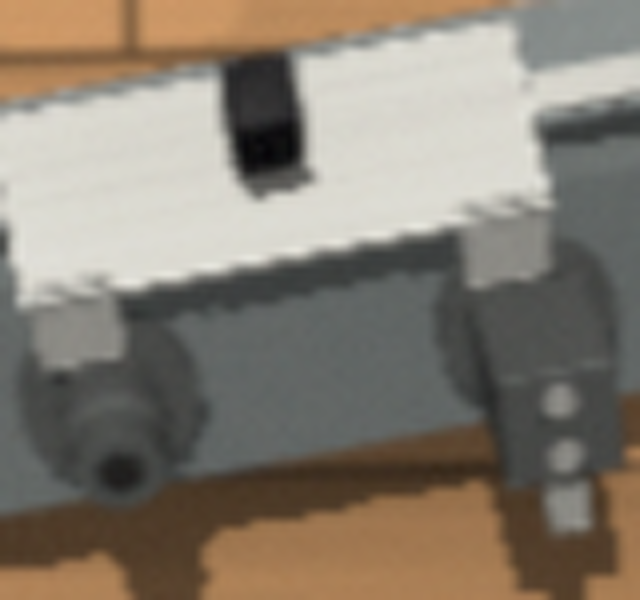

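```bash
cat >> h.py <<'E'
th=np.radians(9.9); U=np.array([np.cos(th),np.sin(th),0]); V=np.array([-np.sin(th),np.cos(th),0]); Z=np.array([0,0,1.])
O=567.4*U-89.3*V
def rk(x,y,z): return O+x*U+y*V+z*Z
def goal(P,y,z):
    s=bot.observe(); p0=s["eef_pos"]; R0=R.from_quat(s["eef_rot"]); M0=R0.as_matrix()
    y=y/np.linalg.norm(y)
    best=min((R.from_matrix(np.c_[np.cross(y,q),y,q]) for q in (z,-z)),key=lambda r:(R0.inv()*r).magnitude())
    d=R0.inv()*best
    print("slide m",(M0.T@(P-p0)/1000).round(4),"rot deg",np.degrees(d.as_rotvec()).round(2),"pos",p0.round(1),"F",s["contact_force"].round(1),"w",s["gripper_width"].round(1),"t",s["clock"])
    print("axes",M0.round(3).tolist())
E
python3 - <<'E'
from h import *
print(rk(0,0,0),rk(0,-65,85),rk(-26.2,-65,111.2))
print(proj("top",[rk(-26.2,-65,111.2),rk(-42.4,-65,127.4),rk(-35.6,-65,127.4+6)]), proj("scene",rk(-42.4,-65,127.4)))
goal(np.array([628.,22.,225]),-Z,V)
E
```

```text
[574.30430032   9.58230867   0.        ] [585.47969183 -54.44979753  85.        ] [559.66982749 -58.95433995 111.2       ]
[[352.71821497 170.86846336]
 [354.583252   175.9493608 ]
 [354.17782274 172.60253749]] [[276.90787597 205.35728324]]Traceback (most recent call last):
  File "<stdin>", line 4, in <module>
  File "h.py", line 24, in goal
    print("slide m",(M0.T@(P-p0)/1000).round(4),"rot deg",np.degrees(d.as_rotvec()).round(2),"pos",p0.round(1),"F",s["contact_force"].round(1),"w",s["gripper_width"].round(1),"t",s["clock"])
                                                                                                                                                   ^^^^^^^^^^^^^^^^^^^^^^^^
AttributeError: 'float' object has no attribute 'round'
```

```bash
sed -i 's/s\["gripper_width"\].round(1)/round(s["gripper_width"],1)/' h.py; python3 - <<'E'
from h import *
goal(np.array([628.,22.,235]),-Z,V)
E
```

```text
slide m [-0.5705  0.0025 -0.3859] rot deg [1.00e-01 1.69e+01 1.00e-02] pos [ 292.8 -579.7  236.8] F [ 0.4 -0.1  0.5] w 91.8 t 0.1
axes [[-0.893, -0.001, 0.451], [-0.451, 0.002, -0.893], [-0.0, -1.0, -0.002]]
```

```bash
python3 -m pendant '[{"slide":[-0.57,0.0,-0.386],"delta_rot":[0,17,0]},{"slide":[-0.57,0.0,-0.386],"delta_rot":[0,17,0]},{"slide":[-0.57,0.0,-0.386],"delta_rot":[0,17,0]},{"slide":[-0.57,0.0,-0.386],"delta_rot":[0,17,0]},{"slide":[-0.57,0.0,-0.386],"delta_rot":[0,17,0]},{"slide":[-0.57,0.0,-0.386],"delta_rot":[0,17,0]},{"slide":[-0.57,0.0,-0.386],"delta_rot":[0,17,0]},{"slide":[-0.57,0.0,-0.386],"delta_rot":[0,17,0]},{"slide":[-0.57,0.0,-0.386],"delta_rot":[0,17,0]},{"slide":[-0.57,0.0,-0.386],"delta_rot":[0,17,0]}]' 0.7 20
python3 - <<'E'
from h import *
goal(np.array([628.,22.,235]),-Z,V); print(bot.observe()["joints"])
E
```

```text
clock: 0.93
eef_pos: [495.7, -214.0, 237.4]
eef_rot: [-0.061, 0.705, -0.704, 0.06]
contact_force: [0.4, -0.7, 0.3]
gripper_width: 64.3
slide m [-0.1705  0.0026 -0.2101] rot deg [ 0.1  -0.11  0.05] pos [ 495.7 -214.   237.4] F [ 0.4 -0.7  0.3] w 64.3 t 0.9333
axes [[-0.985, -0.001, 0.17], [-0.17, 0.001, -0.985], [0.001, -1.0, -0.002]]
[ 0.8105673   0.31969442 -0.54647647  1.82452925  0.18806931  1.05068962
 -1.20759528]
```

```bash
python3 -m pendant '[{"slide":[-0.1705,0.003,-0.21],"delta_rot":[0,0,0]},{"slide":[-0.1705,0.003,-0.21],"delta_rot":[0,0,0]},{"slide":[-0.1705,0.003,-0.21],"delta_rot":[0,0,0]},{"slide":[-0.1705,0.003,-0.21],"delta_rot":[0,0,0]},{"slide":[-0.1705,0.003,-0.21],"delta_rot":[0,0,0]},{"slide":[-0.1705,0.003,-0.21],"delta_rot":[0,0,0]},{"slide":[-0.1705,0.003,-0.21],"delta_rot":[0,0,0]},{"slide":[-0.1705,0.003,-0.21],"delta_rot":[0,0,0]},{"slide":[-0.1705,0.003,-0.21],"delta_rot":[0,0,0]}]'
python3 - <<'E'
from h import *
goal(np.array([628.,22.,152]),-Z,V); print(bot.observe()["joints"])
for n in ("top","scene"): cv2.imwrite(f"pics/{n}1.png",bot.capture(n)[:,:,::-1])
a=cv2.imread("pics/scene1.png")[120:280,220:400]; cv2.imwrite("pics/c1.png",cv2.resize(a,None,fx=3.5,fy=3.5))
E
```

```text
clock: 1.68
eef_pos: [627.7, 24.2, 233.9]
eef_rot: [-0.063, 0.705, -0.704, 0.061]
contact_force: [-1.1, -0.8, 0.3]
gripper_width: 63.9
slide m [-0.      0.0819  0.0024] rot deg [0.15 0.11 0.12] pos [627.7  24.2 233.9] F [-1.1 -0.8  0.3] w 63.9 t 1.6833
axes [[-0.985, -0.002, 0.174], [-0.174, 0.002, -0.985], [0.002, -1.0, -0.003]]
[ 0.35382487  0.49895206 -0.59712884  1.60624628  0.29879026  1.1317448
 -1.71120123]
```

View pics/c1.png

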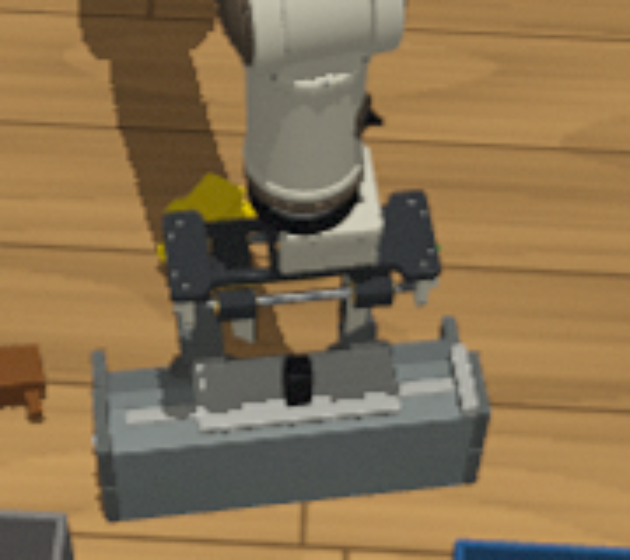

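The open jaws straddle the grip (crop (298,380)). Next: lower and grasp it.

```bash
python3 -m pendant '[{"slide":[0,0.03,0.001],"delta_rot":[0,0,0]},{"slide":[0,0.06,0.002],"delta_rot":[0,0,0]},{"slide":[0,0.082,0.002],"delta_rot":[0,0,0]},{"slide":[0,0.082,0.002],"delta_rot":[0,0,0]},{"slide":[0,0.082,0.002],"delta_rot":[0,0,0]}]'
python3 -m pendant '[{"slide":[0,0,0],"delta_rot":[0,0,0]},{"slide":[0,0,0],"delta_rot":[0,0,0]},{"slide":[0,0,0],"delta_rot":[0,0,0]},{"slide":[0,0,0],"delta_rot":[0,0,0]},{"slide":[0,0,0],"delta_rot":[0,0,0]},{"slide":[0,0,0],"delta_rot":[0,0,0]},{"slide":[0,0,0],"delta_rot":[0,0,0]},{"slide":[0,0,0],"delta_rot":[0,0,0]}]' 0.1 20
```

```text
clock: 2.2
eef_pos: [626.2, 16.2, 151.0]
eef_rot: [0.061, -0.705, 0.705, -0.057]
contact_force: [0.2, -0.7, 0.5]
gripper_width: 64.4
clock: 2.87
eef_pos: [626.5, 18.0, 151.7]
eef_rot: [-0.061, 0.705, -0.704, 0.058]
contact_force: [-0.8, 4.5, 4.3]
gripper_width: 21.6
```

```bash
python3 -m pendant '[{"slide":[0,0,-0.008],"delta_rot":[0,0,0]},{"slide":[0,0,-0.016],"delta_rot":[0,0,0]},{"slide":[0,0,-0.024],"delta_rot":[0,0,0]},{"slide":[0,0,-0.032],"delta_rot":[0,0,0]},{"slide":[0,0,-0.04],"delta_rot":[0,0,0]},{"slide":[0,0,-0.043],"delta_rot":[0,0,0]},{"slide":[0,0,-0.043],"delta_rot":[0,0,0]}]'
python3 - <<'E'
from h import *
s=bot.observe(); print(s["eef_pos"]@V,s["contact_force"]@V,s["eef_pos"],s["contact_force"])
E
```

```text
clock: 3.45
eef_pos: [618.5, 62.7, 151.7]
eef_rot: [-0.062, 0.705, -0.704, 0.058]
contact_force: [-1.9, 1.9, 2.7]
gripper_width: 22.0
-44.58985965229807 2.2143623478483345 [618.520706    62.68527482 151.73379256] [-1.90437497  1.91546747  2.65456994]
```

```bash
python3 -m pendant '[{"slide":[0,0,-0.003],"delta_rot":[0,0,0]},{"slide":[0,0,-0.005],"delta_rot":[0,0,0]},{"slide":[0,0,-0.007],"delta_rot":[0,0,0]},{"slide":[0,0,-0.008],"delta_rot":[0,0,0]},{"slide":[0,0,-0.008],"delta_rot":[0,0,0]}]'
python3 - <<'E'
from h import *
s=bot.observe(); print(s["eef_pos"]@V,s["contact_force"]@V,s["eef_pos"],s["contact_force"])
E
```

```text
clock: 3.87
eef_pos: [617.7, 67.3, 151.7]
eef_rot: [0.061, -0.704, 0.705, -0.058]
contact_force: [-0.3, -7.0, 3.5]
gripper_width: 22.2
-39.89355290340233 -6.8761644777463475 [617.69973663  67.30928771 151.69785172] [-0.26048599 -7.025565    3.48665593]
```

```bash
python3 -m pendant '[{"slide":[0,0,-0.004],"delta_rot":[0,0,0]},{"slide":[0,0,-0.008],"delta_rot":[0,0,0]},{"slide":[0,0,-0.008],"delta_rot":[0,0,0]},{"slide":[0,0,-0.008],"delta_rot":[0,0,0]}]'
python3 - <<'E'
from h import *
s=bot.observe(); print(s["eef_pos"]@V,s["contact_force"]@V,s["eef_pos"],s["contact_force"],s["joints"])
E
```

```text
clock: 4.2
eef_pos: [617.7, 67.4, 151.6]
eef_rot: [0.059, -0.702, 0.708, -0.055]
contact_force: [1.7, -14.8, 3.3]
gripper_width: 22.0
-39.803688384352945 -14.871862210224739 [617.72407912  67.40475904 151.613474  ] [  1.67501577 -14.80432462   3.33363201] [ 0.25401232  0.57612415 -0.56217669  1.69130098  0.36556954  0.986514
 -1.85053245]
```

The grip won't move with 15 N of push, so it's at the end stop. I'll release and rise.

```bash
python3 -m pendant '[{"slide":[0,0,-0.001],"delta_rot":[0,0,0]},{"slide":[0,0,-0.001],"delta_rot":[0,0,0]},{"slide":[0,0,-0.001],"delta_rot":[0,0,0]},{"slide":[0,0,-0.001],"delta_rot":[0,0,0]},{"slide":[0,-0.03,-0.001],"delta_rot":[0,0,0]},{"slide":[0,-0.06,-0.001],"delta_rot":[0,0,0]},{"slide":[0,-0.085,-0.001],"delta_rot":[0,0,0]},{"slide":[0,-0.085,-0.001],"delta_rot":[0,0,0]}]' 0.7
python3 - <<'E'
from h import *
goal(rk(-26.2,-65,240),-Z,V); print(bot.observe()["joints"])
cv2.imwrite("pics/top2.png",bot.capture("top")[:,:,::-1]);cv2.imwrite("pics/scene2.png",bot.capture("scene")[:,:,::-1])
a=cv2.imread("pics/scene2.png")[150:280,220:400]; cv2.imwrite("pics/c2.png",cv2.resize(a,None,fx=4,fy=4))
E
```

```text
clock: 4.87
eef_pos: [621.0, 71.9, 242.5]
eef_rot: [0.057, -0.702, 0.707, -0.059]
contact_force: [1.6, 0.5, 0.4]
gripper_width: 63.5
slide m [0.0819 0.0031 0.119 ] rot deg [-0.44 -0.49 -0.19] pos [621.   71.9 242.5] F [1.6 0.5 0.4] w 63.5 t 4.8667
axes [[-0.987, 0.005, 0.164], [-0.164, -0.007, -0.987], [-0.003, -1.0, 0.008]]
[ 0.27884166  0.48191906 -0.60296978  1.61110693  0.30251015  1.13904809
 -1.80463096]
```

View pics/c2.png

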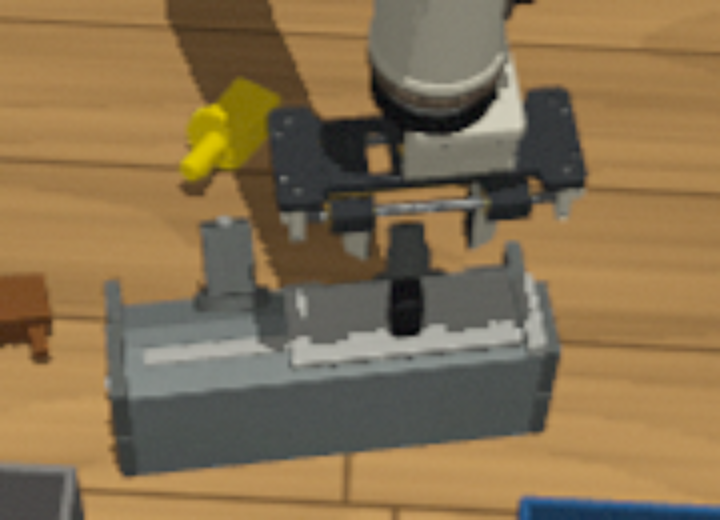

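```bash
python3 -m pendant '[{"slide":[0.02,0.003,0.04],"delta_rot":[-0.4,-0.5,-0.2]},{"slide":[0.06,0.003,0.08],"delta_rot":[-0.4,-0.5,-0.2]},{"slide":[0.082,0.003,0.119],"delta_rot":[-0.4,-0.5,-0.2]},{"slide":[0.082,0.003,0.119],"delta_rot":[-0.4,-0.5,-0.2]},{"slide":[0.082,0.003,0.119],"delta_rot":[-0.4,-0.5,-0.2]},{"slide":[0.082,0.003,0.119],"delta_rot":[-0.4,-0.5,-0.2]}]' 0.6
python3 - <<'E'
from h import *
goal(rk(-26.2,-65,175),-Z,V); print(bot.observe()["joints"])
cv2.imwrite("pics/scene3.png",bot.capture("scene")[:,:,::-1])
a=cv2.imread("pics/scene3.png")[150:280,220:400]; a=cv2.resize(a,None,fx=4,fy=4)
b=cv2.imread("pics/top2.png")[115:215,245:400]; b=cv2.resize(b,None,fx=4,fy=4)
cv2.imwrite("pics/c3.png",a);cv2.imwrite("pics/c3t.png",b)
E
```

```text
clock: 5.47
eef_pos: [555.8, -61.4, 234.7]
eef_rot: [0.063, -0.704, 0.705, -0.057]
contact_force: [-0.2, 0.8, 0.7]
gripper_width: 54.9
slide m [-0.0048  0.0597 -0.0018] rot deg [-0.02 -0.18  0.52] pos [555.8 -61.4 234.7] F [-0.2  0.8  0.7] w 54.9 t 5.4667
axes [[-0.986, -0.009, 0.169], [-0.169, -0.002, -0.986], [0.009, -1.0, 0.0]]
[ 0.53752588  0.37288154 -0.59592659  1.77440788  0.23648172  1.07511729
 -1.54292726]
```

View pics/c3.png

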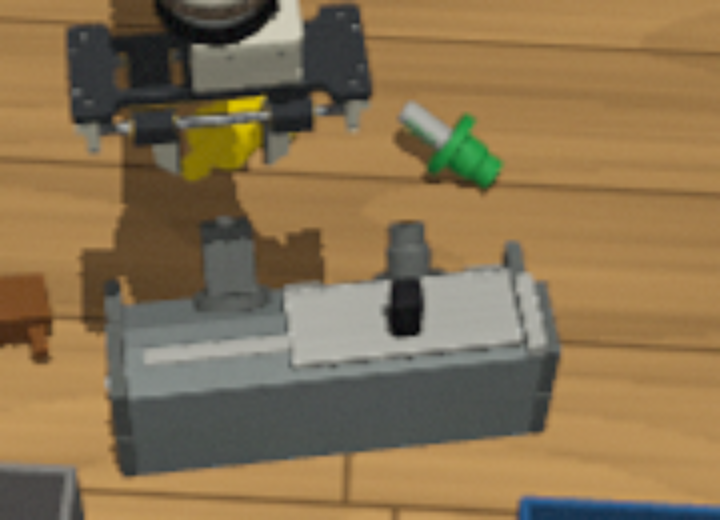

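View pics/c3t.png

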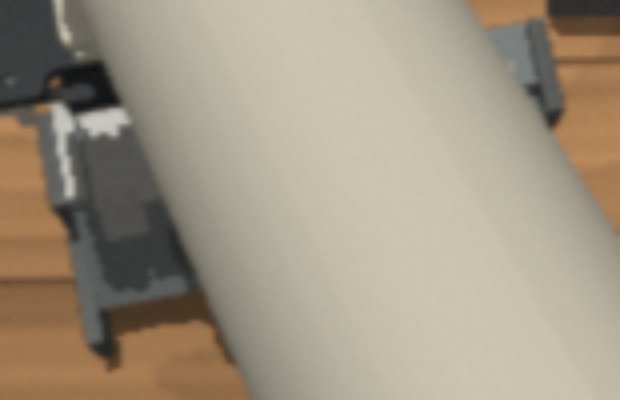

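```bash
python3 -m pendant '[{"slide":[-0.005,0.02,-0.002],"delta_rot":[0,-0.2,0.5]},{"slide":[-0.005,0.05,-0.002],"delta_rot":[0,-0.2,0.5]},{"slide":[-0.005,0.06,-0.002],"delta_rot":[0,-0.2,0.5]},{"slide":[-0.005,0.06,-0.002],"delta_rot":[0,-0.2,0.5]},{"slide":[-0.005,0.06,-0.002],"delta_rot":[0,-0.2,0.5]}]'
python3 - <<'E'
from h import *
goal(rk(-26.2,-65,103.5),-Z,V)
cv2.imwrite("pics/scene4.png",bot.capture("scene")[:,:,::-1])
a=cv2.imread("pics/scene4.png")[150:280,220:400]; a=cv2.resize(a,None,fx=4,fy=4)
cv2.imwrite("pics/c4.png",a)
E
```

```text
clock: 5.93
eef_pos: [560.4, -55.3, 174.6]
eef_rot: [-0.063, 0.705, -0.704, 0.063]
contact_force: [-0.7, -0.0, 0.6]
gripper_width: 55.5
slide m [0.0013 0.0711 0.0037] rot deg [0.11 0.3  0.05] pos [560.4 -55.3 174.6] F [-0.7 -0.   0.6] w 55.5 t 5.9333
axes [[-0.984, -0.001, 0.177], [-0.177, 0.002, -0.984], [0.001, -1.0, -0.002]]
```

View pics/c4.png

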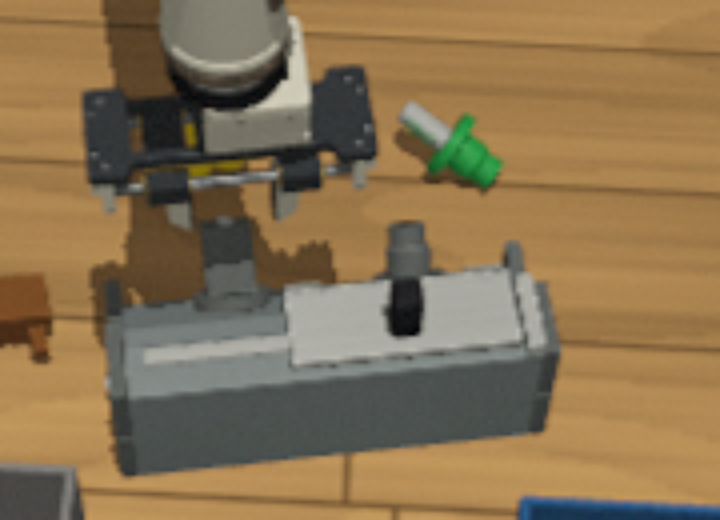

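The fingers (crop 180/286) straddle the head (228), about 3 mm too far left, which agrees with the calculation. I'll correct that while descending.

```bash
python3 -m pendant '[{"slide":[0.001,0.015,0.004],"delta_rot":[0,0.3,0]},{"slide":[0.001,0.03,0.004],"delta_rot":[0,0.3,0]},{"slide":[0.001,0.045,0.004],"delta_rot":[0,0.3,0]},{"slide":[0.001,0.055,0.004],"delta_rot":[0,0.3,0]},{"slide":[0.001,0.055,0.004],"delta_rot":[0,0.3,0]}]'
python3 - <<'E'
from h import *
goal(rk(-26.2,-65,103.5),-Z,V)
E
```

```text
clock: 6.4
eef_pos: [560.5, -59.4, 119.8]
eef_rot: [-0.061, 0.705, -0.704, 0.061]
contact_force: [-0.3, -0.2, 0.2]
gripper_width: 55.1
slide m [ 0.0007  0.0163 -0.0006] rot deg [ 0.09 -0.02  0.01] pos [560.5 -59.4 119.8] F [-0.3 -0.2  0.2] w 55.1 t 6.4
axes [[-0.985, -0.001, 0.172], [-0.172, 0.002, -0.985], [0.0, -1.0, -0.002]]
```

```bash
python3 -m pendant '[{"slide":[0.001,0.008,0],"delta_rot":[0,0,0]},{"slide":[0.001,0.016,0],"delta_rot":[0,0,0]},{"slide":[0.001,0.016,0],"delta_rot":[0,0,0]},{"slide":[0.001,0.016,0],"delta_rot":[0,0,0]}]'
python3 - <<'E'
from h import *
goal(rk(-26.2,-65,103.5),-Z,V)
cv2.imwrite("pics/scene5.png",bot.capture("scene")[:,:,::-1])
a=cv2.imread("pics/scene5.png")[150:280,220:400]; a=cv2.resize(a,None,fx=4,fy=4)
cv2.imwrite("pics/c5.png",a)
E
```

```text
clock: 6.73
eef_pos: [559.3, -59.6, 103.7]
eef_rot: [-0.061, 0.705, -0.704, 0.061]
contact_force: [0.1, 1.2, 0.3]
gripper_width: 54.9
slide m [-0.0004  0.0002 -0.0006] rot deg [ 0.1  -0.02  0.04] pos [559.3 -59.6 103.7] F [0.1 1.2 0.3] w 54.9 t 6.7333
axes [[-0.985, -0.001, 0.172], [-0.172, 0.002, -0.985], [0.001, -1.0, -0.002]]
```

View pics/c5.png

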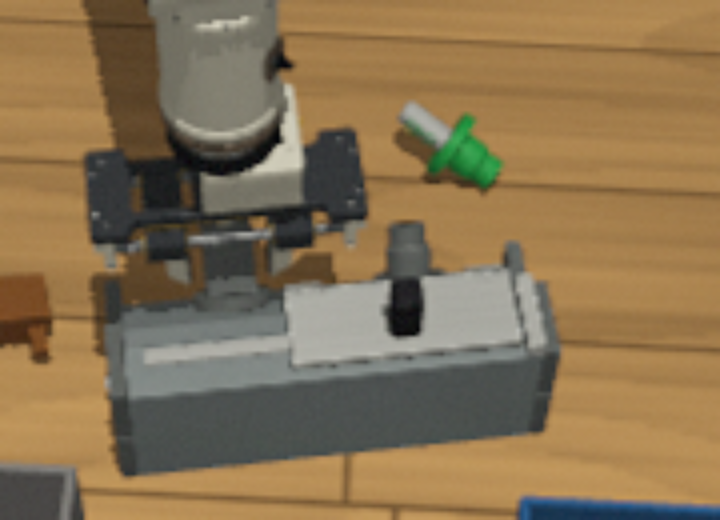

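The fingers sit evenly on either side of the head. Next: close at 60 N.

```bash
python3 -m pendant '[{"slide":[0,0,0],"delta_rot":[0,0,0]},{"slide":[0,0,0],"delta_rot":[0,0,0]},{"slide":[0,0,0],"delta_rot":[0,0,0]},{"slide":[0,0,0],"delta_rot":[0,0,0]},{"slide":[0,0,0],"delta_rot":[0,0,0]},{"slide":[0,0,0],"delta_rot":[0,0,0]},{"slide":[0,0,0],"delta_rot":[0,0,0]},{"slide":[0,0,0],"delta_rot":[0,0,0]}]' 0.3 60
python3 - <<'E'
from h import *
s=bot.observe(); M=R.from_quat(s["eef_rot"]).as_matrix()
ax=(-U+Z)/2**.5
print(M.T@ax, s["contact_force"])
E
```

```text
clock: 7.45
eef_pos: [559.9, -59.6, 104.3]
eef_rot: [-0.061, 0.705, -0.704, 0.061]
contact_force: [-0.6, -1.2, 4.1]
gripper_width: 35.7
[ 7.06840197e-01 -7.07372946e-01 -6.71786736e-04] [-0.61569094 -1.23725117  4.10444988]
```

```bash
python3 -m pendant '[{"slide":[0.003,-0.003,0],"delta_rot":[0,0,0]},{"slide":[0.006,-0.006,0],"delta_rot":[0,0,0]},{"slide":[0.009,-0.009,0],"delta_rot":[0,0,0]},{"slide":[0.011,-0.011,0],"delta_rot":[0,0,0]},{"slide":[0.011,-0.011,0],"delta_rot":[0,0,0]}]'
python3 - <<'E'
from h import *
goal(rk(-26.2-11,-65,104.3+11),-Z,V)
E
```

```text
clock: 7.87
eef_pos: [548.2, -61.7, 115.5]
eef_rot: [-0.061, 0.705, -0.704, 0.061]
contact_force: [0.1, 0.6, -3.0]
gripper_width: 35.6
slide m [-0.0008  0.0002 -0.0007] rot deg [ 0.07 -0.03  0.03] pos [548.2 -61.7 115.5] F [ 0.1  0.6 -3. ] w 35.6 t 7.8667
axes [[-0.985, -0.001, 0.171], [-0.171, 0.001, -0.985], [0.001, -1.0, -0.001]]
```

Forces are light (3 N), so I'll keep drawing.

```bash
python3 -m pendant '[{"slide":[0.004,-0.004,0],"delta_rot":[0,0,0]},{"slide":[0.008,-0.008,0],"delta_rot":[0,0,0]},{"slide":[0.012,-0.012,0],"delta_rot":[0,0,0]},{"slide":[0.017,-0.017,0],"delta_rot":[0,0,0]},{"slide":[0.022,-0.022,0],"delta_rot":[0,0,0]},{"slide":[0.028,-0.028,0],"delta_rot":[0,0,0]},{"slide":[0.034,-0.034,0],"delta_rot":[0,0,0]},{"slide":[0.038,-0.038,0],"delta_rot":[0,0,0]},{"slide":[0.038,-0.038,0],"delta_rot":[0,0,0]}]'
python3 - <<'E'
from h import *
goal(rk(-100,-65,330),-Z,V)
cv2.imwrite("pics/scene6.png",bot.capture("scene")[:,:,::-1])
a=cv2.imread("pics/scene6.png")[130:280,220:400]; a=cv2.resize(a,None,fx=4,fy=4)
cv2.imwrite("pics/c6.png",a)
E
```

```text
clock: 8.62
eef_pos: [510.1, -68.7, 154.6]
eef_rot: [-0.061, 0.705, -0.704, 0.061]
contact_force: [-0.2, 0.3, -5.5]
gripper_width: 35.9
slide m [ 0.0234 -0.1754 -0.0011] rot deg [ 0.01 -0.05  0.01] pos [510.1 -68.7 154.6] F [-0.2  0.3 -5.5] w 35.9 t 8.6167
axes [[-0.985, -0.0, 0.171], [-0.171, 0.0, -0.985], [0.0, -1.0, -0.0]]
```

View pics/c6.png

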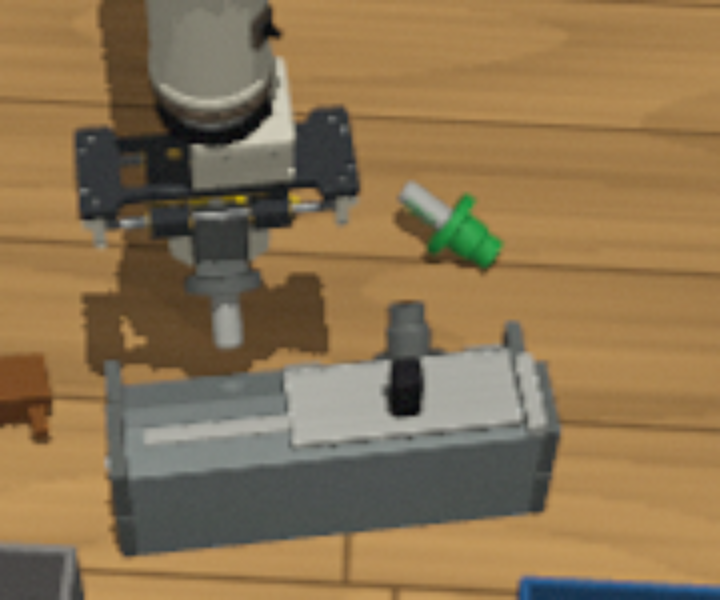

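The shank is fully out (crop (228,320)) and the scale-like 5.5 N fits the holder's weight. I'll rise, then turn 45° about tool z.

```bash
python3 -m pendant '[{"slide":[0,-0.015,0],"delta_rot":[0,0,0]},{"slide":[0,-0.035,0],"delta_rot":[0,0,0]},{"slide":[0,-0.055,0],"delta_rot":[0,0,0]},{"slide":[0,-0.075,0],"delta_rot":[0,0,0]},{"slide":[0,-0.095,0],"delta_rot":[0,0,0]},{"slide":[0,-0.115,0],"delta_rot":[0,0,0]},{"slide":[0,-0.135,0],"delta_rot":[0,0,0]},{"slide":[0,-0.15,0],"delta_rot":[0,0,0]},{"slide":[0,-0.15,0],"delta_rot":[0,0,0]}]'
python3 -m pendant '[{"slide":[0,0,0],"delta_rot":[0,0,4]},{"slide":[0,0,0],"delta_rot":[0,0,8]},{"slide":[0,0,0],"delta_rot":[0,0,12]},{"slide":[0,0,0],"delta_rot":[0,0,16]},{"slide":[0,0,0],"delta_rot":[0,0,20]},{"slide":[0,0,0],"delta_rot":[0,0,23]},{"slide":[0,0,0],"delta_rot":[0,0,23]}]'
python3 - <<'E'
from h import *
goal(np.array([500.,-68.7,305]),U-Z,V); print(bot.observe()["joints"])
E
```

```text
clock: 9.42
eef_pos: [512.7, -68.5, 307.3]
eef_rot: [0.059, -0.704, 0.705, -0.063]
contact_force: [1.2, 0.9, -5.5]
gripper_width: 35.2
clock: 10.0
eef_pos: [509.2, -68.9, 304.5]
eef_rot: [0.082, 0.702, -0.679, 0.2]
contact_force: [-1.1, 0.4, -5.8]
gripper_width: 35.6
slide m [ 0.0081 -0.004  -0.0018] rot deg [-0.14 -0.08 21.88] pos [509.2 -68.9 304.5] F [-1.1  0.4 -5.8] w 35.6 t 10.0
axes [[-0.906, 0.387, 0.17], [-0.156, 0.065, -0.986], [-0.393, -0.92, 0.001]]
[ 0.80173476 -0.05419708 -0.60092295  2.10895998 -0.26231023  0.71373963
 -1.03725092]
```

```bash
python3 -m pendant '[{"slide":[0,0,0],"delta_rot":[0,0,4]},{"slide":[0,0,0],"delta_rot":[0,0,8]},{"slide":[0,0,0],"delta_rot":[0,0,12]},{"slide":[0,0,0],"delta_rot":[0,0,16]},{"slide":[0,0,0],"delta_rot":[0,0,19]},{"slide":[0,0,0],"delta_rot":[0,0,22]},{"slide":[0,0,0],"delta_rot":[0,0,22]},{"slide":[0,0,0],"delta_rot":[0,0,22]}]'
python3 - <<'E'
from h import *
goal(np.array([500.,-68.7,305]),U-Z,V); print(bot.observe()["joints"])
for n in ("scene","top"): cv2.imwrite(f"pics/{n}7.png",bot.capture(n)[:,:,::-1])
a=cv2.imread("pics/scene7.png")[90:270,190:370]; a=cv2.resize(a,None,fx=3.3,fy=3.3)
b=cv2.imread("pics/top7.png")[90:270,240:420]; b=cv2.resize(b,None,fx=3.3,fy=3.3)
cv2.imwrite("pics/c7.png",a);cv2.imwrite("pics/c7t.png",b)
E
```

```text
clock: 10.67
eef_pos: [508.5, -67.8, 302.9]
eef_rot: [0.213, 0.675, -0.627, 0.325]
contact_force: [0.2, -0.1, -4.9]
gripper_width: 35.7
slide m [ 0.0046 -0.0075 -0.0005] rot deg [ 0.03 -0.11  0.12] pos [508.5 -67.8 302.9] F [ 0.2 -0.1 -4.9] w 35.7 t 10.6667
axes [[-0.698, 0.695, 0.171], [-0.12, 0.122, -0.985], [-0.706, -0.709, -0.002]]
[ 0.65213803 -0.16287424 -0.31279277  2.39876978 -1.18114984  0.42751213
 -0.07888193]
```

View pics/c7.png

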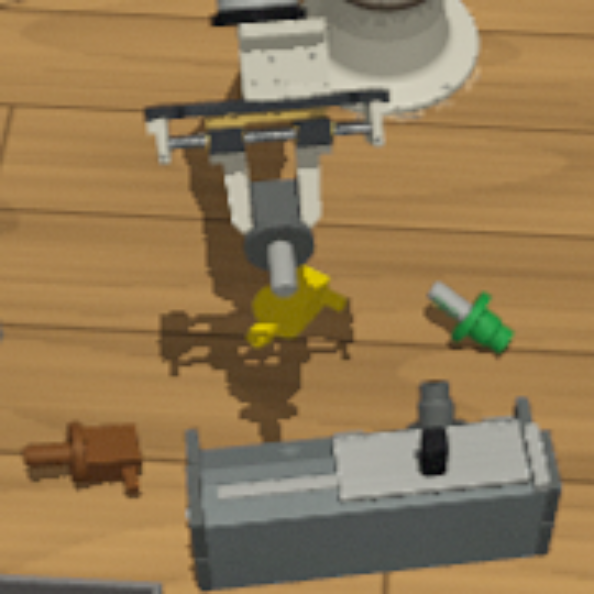

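View pics/c7t.png

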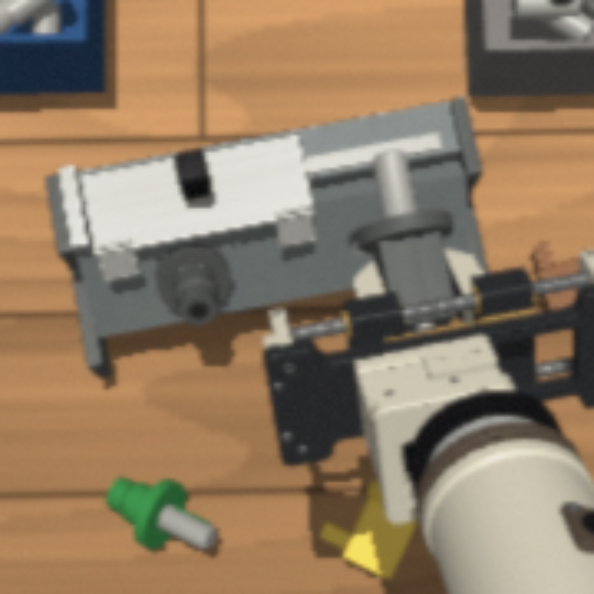

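```bash
python3 -m pendant '[{"slide":[-0.01,0.01,0],"delta_rot":[0,0,0]},{"slide":[-0.02,0.02,0],"delta_rot":[0,0,0]},{"slide":[-0.03,0.03,0],"delta_rot":[0,0,0]},{"slide":[-0.035,0.035,0],"delta_rot":[0,0,0]},{"slide":[-0.035,0.035,0],"delta_rot":[0,0,0]},{"slide":[-0.035,0.035,0],"delta_rot":[0,0,0]}]'
python3 - <<'E'
from h import *
goal(np.array([550.,-60,305]),U-Z,V); print(bot.observe()["joints"])
s=bot.observe(); M=R.from_quat(s["eef_rot"]).as_matrix(); hd=s["eef_pos"]-8*M[:,1]; print("head",hd)
for n in ("scene","top"):
    im=bot.capture(n); cv2.imwrite(f"pics/{n}8.png",im[:,:,::-1])
    c=proj(n,hd+60*U)[0].round().astype(int); x,y=c-30; print(n,x,y)
    cv2.imwrite(f"pics/c8{n}.png",cv2.resize(im[y:y+60,x:x+60,::-1],None,fx=10,fy=10,interpolation=cv2.INTER_CUBIC))
    print("expected tip, flange back (z=-42,0)",(10*(proj(n,[hd+79*U,hd+37*U])-[x,y]+.5)).round())
E
```

```text
clock: 11.27
eef_pos: [558.7, -59.4, 304.4]
eef_rot: [0.213, 0.674, -0.627, 0.326]
contact_force: [-0.8, 0.0, -5.3]
gripper_width: 35.7
slide m [ 0.0057 -0.0066 -0.0009] rot deg [0.02 0.03 0.03] pos [558.7 -59.4 304.4] F [-0.8  0.  -5.3] w 35.7 t 11.2667
axes [[-0.697, 0.696, 0.173], [-0.122, 0.122, -0.985], [-0.707, -0.707, 0.0]]
[ 0.6249881  -0.06481195 -0.37276353  2.31490856 -1.15486335  0.34441339
 -0.14439834]
head [553.09442456 -60.33788215 310.01069375]
scene 248 157
expected tip, flange back (z=-42,0) [[309. 370.]
 [293. 235.]]
top 324 91
expected tip, flange back (z=-42,0) [[287. 213.]
 [332. 419.]]
```

View pics/c8scene.png

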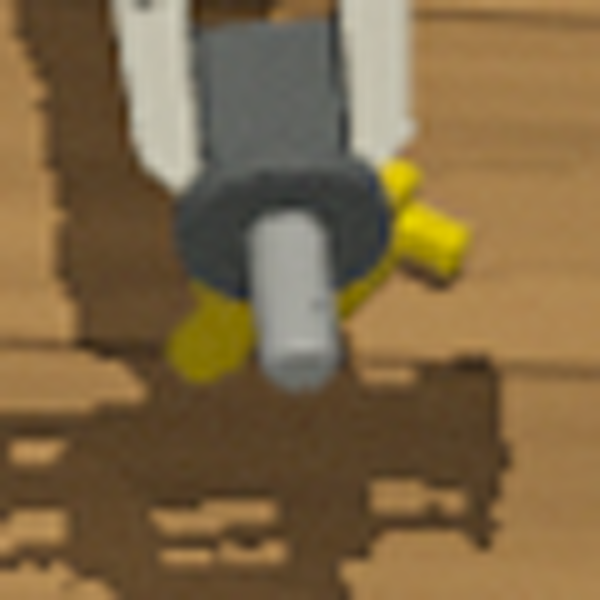

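View pics/c8top.png

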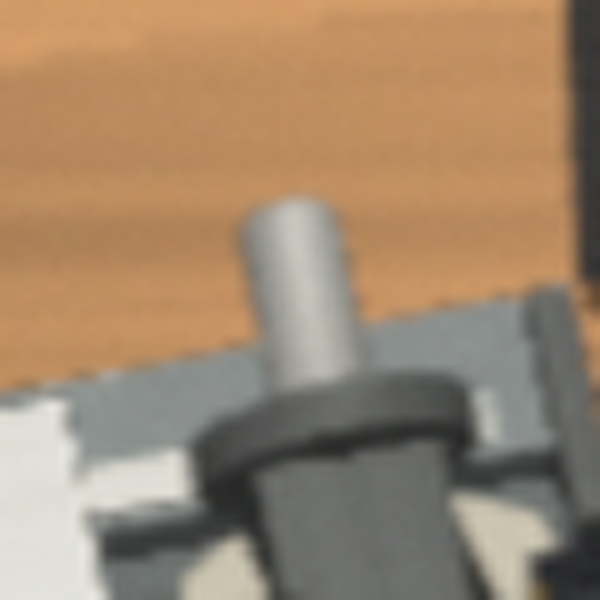

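```bash
python3 - <<'E'
from h import *
s=bot.observe(); M=R.from_quat(s["eef_rot"]).as_matrix(); hd=s["eef_pos"]-8*M[:,1]
for p in (-10,-5,0,5,10):
    a=np.cos(np.radians(p))*U+np.sin(np.radians(p))*Z
    q=proj("scene",[hd+79*a,hd+37*a]); r=proj("top",[hd+79*a,hd+37*a])
    print(p,(10*(q[0]-q[1])).round(1),(10*(q-[248,157]+.5)).round(0).tolist(),(10*(r-[324,91]+.5)).round(0).tolist())
E
```

```text
-10 [ 16.3 148.9] [[308.0, 395.0], [292.0, 247.0]] [[286.0, 249.0], [332.0, 436.0]]
-5 [ 16.2 142.3] [[308.0, 383.0], [292.0, 240.0]] [[288.0, 232.0], [333.0, 429.0]]
0 [ 15.9 134.5] [[307.0, 368.0], [291.0, 233.0]] [[290.0, 218.0], [334.0, 423.0]]
5 [ 15.6 125.4] [[306.0, 351.0], [291.0, 225.0]] [[292.0, 206.0], [335.0, 418.0]]
10 [ 15.1 115.3] [[305.0, 331.0], [290.0, 216.0]] [[296.0, 197.0], [337.0, 415.0]]
```

Tip and flange in the scene view ((302,367), (282,232)) match the projection for a level shank ((307,368), (291,233)). 5° of droop would put the tip at row 383. I'll settle, check stillness and hand in.

```bash
python3 -m pendant '[{"slide":[0,0,0],"delta_rot":[0,0,0]},{"slide":[0,0,0],"delta_rot":[0,0,0]},{"slide":[0,0,0],"delta_rot":[0,0,0]},{"slide":[0,0,0],"delta_rot":[0,0,0]},{"slide":[0,0,0],"delta_rot":[0,0,0]},{"slide":[0,0,0],"delta_rot":[0,0,0]}]'
python3 - <<'E'
from h import *
s=bot.observe(); print(np.abs(s["dq"]).max(),s["joints"],s["eef_pos"])
im=bot.capture("top"); print(np.abs(im[:,:,::-1].astype(int)-cv2.imread("pics/top8.png").astype(int)).max(2).__gt__(40).sum())
bot.sign_off()
E
```

```text
clock: 11.87
eef_pos: [557.9, -59.8, 304.1]
eef_rot: [0.213, 0.674, -0.628, 0.326]
contact_force: [0.2, -0.4, -5.0]
gripper_width: 35.6
0.0030788584608286056 [ 0.62483632 -0.06624103 -0.37162743  2.31661652 -1.15575149  0.34417439
 -0.14365745] [557.85612969 -59.79597198 304.14202413]
7
the job is handed in; nothing more can be done
```

I slid the lock grip to its end stop, drew the square-headed holder straight out of its socket, and turned it level. I handed the job in at about 12 s with the holder still in the gripper.

- **Lock:** the grip stopped moving under about 15 N of push, and the pictures show the bar against its left stop with the tabs clear.
- **Holder:** it is gripped at 60 N with the jaws at 35.6 mm, and the wrist reads about 5 N, which fits its weight.
- **Level and height:** its head is about 310 mm above the deck. In the scene view the shank's tip and flange lie within about 1 mm or so of where a level shank would appear, so it is level to within about 2°. The top view, which is less sensitive, agreed.
- **Stillness:** joint speeds were near 0.003 rad/s, and the last two top pictures were practically the same.
- **Other items:** I did not touch the round-headed holder, which is still in its socket, or the sleeve and hub. I did not measure the sleeve and hub again at the end.

The one disagreement was that the arm was up to about 6 mm off to the side after some moves. I corrected this before gripping the holder.

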